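Used scalpel and pipette into the tipping-tray sharps bin

TASK

The used scalpel and the used pipette have to go into the sharps bin: slide the lock on its lid open, then lay each of the two gently along the tipping tray and let go, so that its own weight tips the tray and drops it inside; do not push the tray down. When both are in and the tray has swung back level, slide the lock fully shut again. Leave the pen, the marker, the forceps and the other things on the desk where they are.

Things in the scene. Friction and masses are not known exactly. Their poses are not given: they have to be found in the camera images.
- bin: bench sharps bin, fixed: white tub, grey lid. Origin: centre of the underside; outside x -80 to +74 mm, y -100 to +100 mm (lid clips to 109). -x faces the robot, the tray tips towards +x. On top, from -x to +x: front deck with the black lock (135 mm high, x -80 to -51 mm), closed counterweight cover over the whole width (157 mm high, x -51 to -25 mm), tray (x -23 to +58 mm).
- tray_place (a point): where to lay a thing on the level tray's upper face, 133.5 mm above the desk; fixed to the bin (does not tip), bin's axes. The tray is a thin metal plate, x -48 to +33 mm and y -85 to +85 mm from here, side walls 9 mm high, 165 mm apart, and a 5 mm lip by the pivot (-x). A thing lying along y tips it from 12 mm to -x to 20 mm to +x of here; nearer the pivot the fingers foul the lip.
- tray (a joint): angle of the tray in rad, pivot along y at its -x end, 51 mm from tray_place: 0 level (where its counterweight holds it), 1.0 fully tipped, +x edge down. 0.003 N m tips it; a thing on it then slides off into the bin and the tray swings back by itself in about 2 s. With the lock shut it moves by no more than about 0.1.
- bin_floor (a point): middle of the inner floor of the bin, 4 mm above the desk, with the bin's axes; the inside measures 138 mm in x and 184 mm in y
- lock (a joint): travel of the lock in m along the bin's +y: 0 shut (tray locked), 0.028 fully open; the tray is free from about 0.012. It starts within 3 mm of shut, stays where it is left and takes about 1 N to slide.
- lock_grip (a point): on the upright black rib of the sliding lock, 8.5 mm below its top; moves with the lock, bin's axes. The rib is 10 mm thick in y (pinch or push it along y), 22 mm in x, from 139.5 to 168.5 mm above the desk. Nothing stands within 50 mm of it in y; the counterweight cover begins 14 mm from its middle in +x, 12 mm lower than its top.
- scalpel: used disposable scalpel lying on the desk: straight grey plastic handle with fine black grip ribs, blade inside a clear guard; 138 mm along its x, 11 mm wide in y, 8 mm thick, about 16 to 31 g. Origin: centre of the underside.
- pipette: used bulb pipette, translucent whitish, lying on the desk: a bulb at one end and a thin stem; 128 mm along its x, 11 mm wide in y, 12 mm thick, about 13 to 25 g; it can be gripped anywhere near its middle like a bar 10 mm wide and 10 mm thick. Origin: centre of the underside.
- microscope_foot (a point): point on the desk under the middle of the large white microscope, which is fixed and always at the same place: from here its foot reaches 220 mm towards the robot, its stage (180 mm above the desk) 110 mm to either side, and its eyepieces, 465 to 530 mm above the desk, 252 mm towards the robot; 770 mm high in all. The arm must pass in front of it.
- pen: black pen, 145 mm along its y, 12 mm wide, 9 mm thick; stays where it is
- marker: white felt marker with a blue cap, 135 mm along its y, 17 mm thick; stays where it is
- forceps: steel forceps lying flat, 117 mm along its x, 14 mm wide, 5 mm thick; stays where it is
- eyepiece: spare microscope eyepiece standing upright, 35 mm across, 50 mm high; origin: centre of the underside; stays where it is
- oil_bottle: small bottle with a dropper cap, 26 mm across, 74 mm high; origin: centre of the underside; stays where it is
- cover_box: small box of cover glasses with a green lid, 32 x 34 x 18 mm; origin: centre of the underside; stays where it is

How it is judged:
By the outcome, as a careful person would: the job done as asked, in the order asked, and still so for the second after the job is handed in, with the robot touching nothing.
It also fails if it takes over 72 s, if anything falls off the work surface, if the arm or the gripper's body presses on something with over 40 N, if the wrist force passes 120 N, or if a joint passes its speed limit or range.

ROBOT

A 7-joint arm with a two-finger parallel gripper is mounted at the origin on a cart in front of the work surface, level with it; the furniture and walls round the work are solid. World frame = base frame: x ahead of the robot, y to its left, z up, the work surface at z = 0. Lengths are in m, angles in rad, forces in N, time in s.
With the tool pointing down it reaches from about 0.4 to 0.9 m from the base axis. Payload 5.6 kg.
Tool frame: the origin (TCP) lies between the finger pads; the fingertips stand 19 mm ahead of it and the grasp point (between the pads) is the TCP; z points along the fingers, y is the line along which they close (so a half turn about z gives the same grasp; the last joint's range is limited). The gripper opens to 92 mm and grips with 3 to 60 N. Pads are 20 mm wide; open, the fingers measure 128 mm over their backs; the gripper's body (75 mm by 189 mm) begins 69 mm behind the grasp point.
Start: joints at [1.281, 0.468, -0.012, 1.603, 0.006, 1.071, -0.056], TCP at [0.159, -0.63, 0.234] pointing down, gripper open.
Joint ranges: [-2.53, 2.53], [-0.31, 2.02], [-1.57, 1.55], [0.28, 2.44], [-1.29, 4.43], [0.15, 1.84], [-2.92, 2.92]. Speed limits (rad/s): [2.57, 2.57, 3.14, 3.14, 3.14, 3.14, 3.14].

INTERFACE

Orientations are given as [roll, pitch, yaw] about the fixed x, y, z axes, in that order (R = Rz(yaw) Ry(pitch) Rx(roll)).
In Python, from plant import * gives the robot as it stands.
- The arm moves only by the shell command python3 -m creep 'ROWS' [FORCE]. ROWS is JSON, a list of rows, each a list of 7 numbers: the turn, a rotation vector about the tool's x, y, z in degrees, then the shift along the tool's x, y, z in cm, then the closure, from 0 (fully open) to 1 (shut). In form: [[rx, ry, rz, tx, ty, tz, jaw], ...]. A call has 1 to 8 rows; each row is the pose to reach, as a shift and turn from the pose commanded when the call began, along the tool's axes at that moment; what a row does not reach only later rows make up. A row lasts 1/10 s, in which the tool goes at most 50 mm and 8.59 degrees, less where a joint would pass 70% of its speed; a pose out of reach is approached as far as the arm can. A call with a gripper value outside its range is refused whole. The fingers move at their own pace and stop on an object; FORCE is the grip in N (left out, the last holds). Time passes only in rows, so rows that repeat a pose let the fingers close. It gives the time, the measured TCP pose, the force, the opening and the grip force at its end, in the units of the state.
- sense(): the state, without advancing time (a new reading comes with each control period).
- capture(name): name is "side" or "top" or "wrist"; returns a dict with "image" (420x560x3 uint8, blue, green, red), "camera_matrix" (3x3 intrinsics, pixels), "k1" (the pictures are not rectified: a ray, as slopes to the right and down, at radius r is drawn at 1 + k1 r^2 times it, then the intrinsics apply), "R" (3x3) and "t" (3): a world point X has camera coordinates R X + t. Camera axes: x right, y down, z forward; pixel columns grow to the right and rows downward; lengths in m; the calibration is good to about 2 mm. A picture is of the moment at which its call begins. There is no depth.
- sign_off(): hands the job in; it is judged then, once.
The state is a dict: "t": time; "joint_positions": joint angles; "qvel": joint speeds; "effort": joint torques, N m; "tool_pos": TCP position; "eef_rot": TCP orientation; "force": force on the tool from outside, world axes, zero at the start; "wrist_torque": the same for the moment, N m; "grip_width": finger opening in m; "grip_force": force on a finger pad.
Only numpy, scipy, OpenCV 4.12 (cv2) and the standard library are available. Lean on these libraries where they do the work, as an engineer would, in place of code of your own. Each camera call takes 0.05 s, during which the arm holds its last target. There are 200 camera calls.

## Working session

There is one attempt and no reset: what is moved stays moved. The work goes in short steps, Python scripts to look and compute and a shell command to move; the robot and the scene stay as the last step left them, time stands still between calls to the robot, and variables do not carry over. Pictures are saved under pics/ and viewed, at most 14 in all, crops included, and the job is handed in when it is done.

```bash
ls; mkdir -p pics; cat > h.py <<'E'
from plant import *
import numpy as np, cv2
from scipy.spatial.transform import Rotation as Ro
def K(c): return np.array(c["camera_matrix"]),np.array([c["k1"],0,0,0,0.]),np.array(c["R"]),np.array(c["t"])
def px(c,P):
    k,d,R,t=K(c); return cv2.projectPoints(np.array(P,float).reshape(-1,3),cv2.Rodrigues(R)[0],t,k,d)[0].reshape(-1,2)
def ray(c,uv,z):
    k,d,R,t=K(c); n=cv2.undistortPoints(np.array(uv,float).reshape(-1,1,2),k,d).reshape(-1,2)
    o=-R.T@t; D=np.c_[n,np.ones(len(n))]@R
    return o+D*((z-o[2])/D[:,2])[:,None]
def save(c,name,box=None,s=1):
    im=c["image"]
    if box: x0,y0,x1,y1=box; im=im[y0:y1,x0:x1]
    cv2.imwrite("pics/"+name+".png",cv2.resize(im,None,fx=s,fy=s,interpolation=cv2.INTER_CUBIC))
def tool(Pw):  # world displacement target -> tool shift cm
    s=sense(); R=Ro.from_euler("xyz",s["eef_rot"]).as_matrix()
    return R.T@(np.array(Pw)-np.array(s["tool_pos"]))*100
E
python3 - <<'E'
from h import *
import pickle
D={n:capture(n) for n in("top","side","wrist")}
pickle.dump(D,open("c0.pkl","wb"))
for n,c in D.items(): print(n,-np.array(c["R"]).T@c["t"],c["R"][2])
save(D["top"],"top0",None,1.42);save(D["side"],"side0",None,1.42)
print(sense())
E
```

```text
pics
top [-0.19373613  0.10386009  1.10327113] [ 0.61442109 -0.05526045 -0.78704067]
side [-0.44783957  0.42215333  0.72160112] [ 0.81440258 -0.31443226 -0.48773024]
wrist [ 0.23904709 -0.60944155  0.38427444] [-0.28849415 -0.07124595 -0.95482728]
{'t': 0.15, 'joint_positions': array([ 1.28100645,  0.46819985, -0.01157874,  1.60335674,  0.00599541,
        1.0714084 , -0.05629561]), 'qvel': array([-0.00039728, -0.0027174 ,  0.00185732, -0.00221463,  0.00057076,
       -0.00158849, -0.00011687]), 'effort': array([ 9.06660698e-04, -5.20950758e+01, -1.23115288e-02, -2.43977684e+01,
       -5.66470285e-02,  1.52722257e-02,  7.90170020e-05]), 'tool_pos': array([ 0.15862049, -0.62993716,  0.23286585]), 'eef_rot': array([-3.14025881e+00,  1.09425981e-04,  2.46705265e-01]), 'force': array([ 0.78388567, -0.24360021,  0.0524785 ]), 'wrist_torque': array([-0.01226902,  0.02619699, -0.00457118]), 'grip_force': 0.0, 'grip_width': 0.09182891435552412}
```

View pics/top0.png

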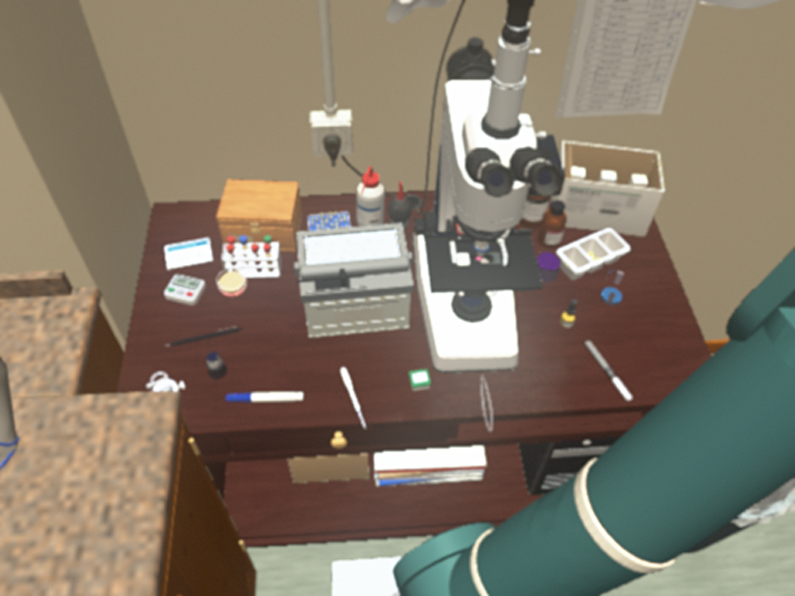

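View pics/side0.png

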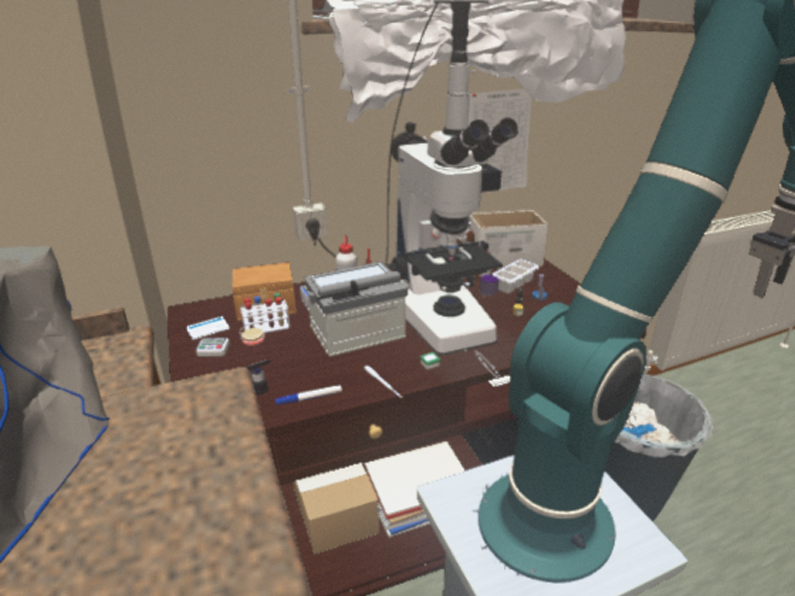

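The top view shows the bin (tray around 355,248, lock at 343,280), pipette (345,370)–(364,425), scalpel (588,343)–(630,398), pen, marker and forceps. The side view agrees. I'll enlarge the parts that matter.

```bash
python3 - <<'E'
from h import *
import pickle
D=pickle.load(open("c0.pkl","rb"));im=D["top"]["image"]
def cr(x0,y0,w,h,s): return cv2.resize(im[y0:y0+h,x0:x0+w],None,fx=s,fy=s,interpolation=cv2.INTER_CUBIC)
a=cr(200,150,100,90,5)  # 500x450
b=cr(230,250,60,60,5)   # 300x300
c=cr(400,230,60,60,5)
o=np.zeros((600,800,3),np.uint8);o[:450,:500]=a;o[:300,500:]=b;o[300:,500:]=c
cv2.imwrite("pics/comp.png",o)
s=1.42
for n,p,z in[("pip",[(345,370),(364,425)],.006),("scal",[(588,343),(630,398)],.006),("lidfront",[(301,296),(411,292)],.135),("bottom",[(308,334),(409,328)],0)]:
    P=ray(D["top"],np.array(p)/s,z);d=P[1]-P[0];print(n,P.round(4).tolist(),np.linalg.norm(d),np.degrees(np.arctan2(d[1],d[0])))
E
```

```text
pip [[0.4933, 0.1266, 0.006], [0.3791, 0.0974, 0.006]] 0.11789091710813601 -165.66957973678603
scal [[0.5223, -0.3356, 0.006], [0.399, -0.3832, 0.006]] 0.1321505374821895 -158.87020729837423
lidfront [[0.5691, 0.1957, 0.135], [0.5657, 0.003, 0.135]] 0.19272327905901127 -91.01110640597683
bottom [[0.5823, 0.1946, 0.0], [0.5838, 0.0007, 0.0]] 0.19387765222729525 -89.53954207131629
```

View pics/comp.png

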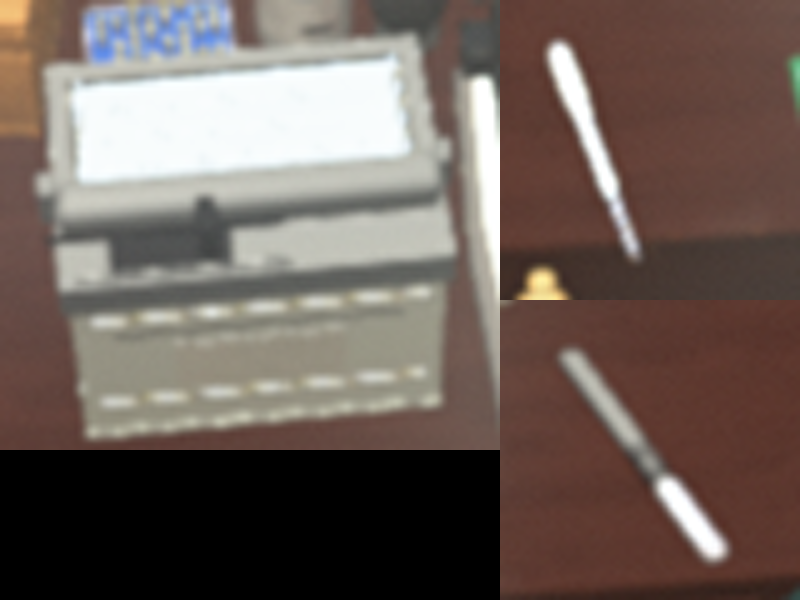

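The crops show the bin's deck front edge (60,290)–(453,265), far tray corners (72,85),(398,55), lock rib top (205,200), pipette (558,45)–(636,256), and scalpel (570,355)–(718,553).

```bash
cat > fit.py <<'E'
from h import *
import pickle
from scipy.optimize import least_squares
D=pickle.load(open("c0.pkl","rb"));c=D["top"]
def fp(u,v,ox,oy,x0,y0,s=5): return ((u-ox+.5)/s-.5+x0,(v-oy+.5)/s-.5+y0)
B=lambda *p:[fp(u,v,0,0,200,150) for u,v in p]
obj=np.array([(-.08,.1,.135),(-.08,-.1,.135),(.058,.083,.1335),(.058,-.083,.1335)])
obs=np.array(B((60,290),(453,265),(72,85),(398,55)))
def w(p,o): 
    a=np.cos(p[2]),np.sin(p[2]);o=np.atleast_2d(o);return np.c_[p[0]+a[0]*o[:,0]-a[1]*o[:,1],p[1]+a[1]*o[:,0]+a[0]*o[:,1],o[:,2]]
r=least_squares(lambda p:(px(c,w(p,obj))-obs).ravel(),[.65,.1,0]);print("bin",r.x,r.fun.round(1))
print("bottom corners model",px(c,w(r.x,[(-.08,.1,0),(-.08,-.1,0)])),B((88,436),(440,403)))
print("tray_place",w(r.x,(.025,0,.1335)))
ri=ray(c,B((205,200)),.1685);print("ribtop w",ri)
a=r.x[2];d=(ri[0,:2]-r.x[:2]);print("ribtop in bin",np.cos(a)*d[0]+np.sin(a)*d[1],-np.sin(a)*d[0]+np.cos(a)*d[1])
for n,q,z in(("pip",[fp(558,45,500,0,230,250),fp(636,256,500,0,230,250)],.006),("scal",[fp(570,355,500,300,400,230),fp(718,553,500,300,400,230)],.006)):
    P=ray(c,q,z);e=P[1]-P[0];print(n,P.round(4).tolist(),P.mean(0),np.linalg.norm(e),np.degrees(np.arctan2(e[1],e[0])))
E
python3 fit.py
```

```text
bin [0.65583446 0.10159833 0.03723066] [-0.8 -0.1  0.4 -1.4  1.8  0.2 -1.4  1.6]
bottom corners model [[215.43463129 238.35192176]
 [288.90535665 232.20181512]] [(217.2, 236.8), (287.6, 230.2)]
tray_place [[0.68081713 0.10252888 0.1335    ]]
ribtop w [[0.5973535  0.12237633 0.1685    ]]
ribtop in bin -0.05766703363989201 0.02294038289752373
pip [[0.4996, 0.1309, 0.006], [0.3749, 0.0965, 0.006]] [0.43722023 0.11369617 0.006     ] 0.12939758237937726 -164.54407870915455
scal [[0.5254, -0.335, 0.006], [0.3994, -0.3821, 0.006]] [ 0.4623994  -0.35853441  0.006     ] 0.1345834345370985 -159.52788617191126
```

```bash
python3 - <<'E'
from h import *
import pickle
c=pickle.load(open("c0.pkl","rb"))["top"]
print("foot front",ray(c,np.array([(480,368)])/1.42,0.0),"stage edge",ray(c,np.array([(433,288),(540,288)])/1.42,.18), "eyep",ray(c,np.array([(495,178),(543,176)])/1.42,.47))
for p in[(.33,-.33,.33),(.42,0,.33),(.56,.11,.33)]: print(p,tool(p).round(1))
E
```

```text
foot front [[ 0.48481377 -0.12255374  0.        ]] stage edge [[ 0.5365637  -0.03009195  0.18      ]
 [ 0.52503927 -0.21131065  0.18      ]] eyep [[ 0.48763919 -0.09066815  0.47      ]
 [ 0.48802825 -0.15567804  0.47      ]]
(0.33, -0.33, 0.33) [ 23.9 -24.9  -9.7]
(0.42, 0, 0.33) [ 40.7 -54.7  -9.6]
(0.56, 0.11, 0.33) [ 57.  -62.   -9.6]
```

```bash
python3 -m creep '[[0,0,6,20.5,-23.7,-7,0],[0,0,12,20.5,-23.7,-7,0],[0,0,12,20.5,-23.7,-7,0],[0,0,12,20.5,-23.7,-7,0],[0,0,12,20.5,-23.7,-7,0],[0,0,12,20.5,-23.7,-7,0],[0,0,12,20.5,-23.7,-7,0],[0,0,12,20.5,-23.7,-7,0]]'; python3 - <<'E'
from h import *
print(sense()["joint_positions"])
for p in [(.375,-.2,.3),(.375,-.02,.3),(.45,.08,.3),(.56,.11,.3)]: print(p,tool(p).round(1))
E
```

```text
t: 0.95
tool_pos: [0.3016, -0.3478, 0.3046]
eef_rot: [3.141, -0.001, 0.043]
force: [0.6, -0.7, -0.2]
grip_width: 0.0918
grip_force: 0.0
[ 0.91504438  0.07562417 -0.13795733  1.95566054  0.01120965  1.10928984
 -0.75502893]
(0.375, -0.2, 0.3) [  8.  -14.4   0.5]
(0.375, -0.02, 0.3) [  8.7 -32.4   0.4]
(0.45, 0.08, 0.3) [ 16.7 -42.1   0.4]
(0.56, 0.11, 0.3) [ 27.8 -44.6   0.4]
```

```bash
python3 -m creep '[[0,0,0,4,-7,0,0],[0,0,0,8,-11,0,0],[0,0,0,8,-16,0,0],[0,0,0,8,-21,0,0],[0,0,0,8,-26,0,0],[0,0,0,8,-31,0,0],[0,0,0,8.7,-35,0,0],[0,0,0,10,-38,0,0]]'; python3 - <<'E'
from h import *
print(sense()["joint_positions"])
for p in [(.45,.08,.3),(.55,.11,.3)]: print(p,tool(p).round(1))
E
```

```text
t: 1.75
tool_pos: [0.3841, 0.0306, 0.3036]
eef_rot: [3.14, -0.0, 0.035]
force: [1.8, -0.2, -0.1]
grip_width: 0.0918
grip_force: 0.0
[ 0.47933842 -0.04929841 -0.61117282  2.07586514 -0.03013199  1.10602934
 -1.65370389]
(0.45, 0.08, 0.3) [ 6.8 -4.7  0.4]
(0.55, 0.11, 0.3) [16.9 -7.4  0.4]
```

```bash
python3 -m creep '[[0,0,0,5,-4.7,0,0],[0,0,0,10,-6.5,0,0],[0,0,0,14,-7,0,0],[0,0,0,17,-7.4,0,0],[0,0,0,17,-7.4,0,0]]'; python3 - <<'E'
from h import *
import pickle
s=sense();print(s["joint_positions"],s["tool_pos"]);c=capture("wrist");pickle.dump(c,open("w1.pkl","wb"));save(c,"w1",None,1.42)
E
```

```text
t: 2.25
tool_pos: [0.5558, 0.1094, 0.3009]
eef_rot: [-3.139, 0.002, 0.035]
force: [-0.2, -0.7, 0.2]
grip_width: 0.092
grip_force: 0.0
[ 0.2816726   0.34858879 -0.67127023  1.70024048  0.22848788  1.17494181
 -1.98545406] [0.55579463 0.10940557 0.3008955 ]
```

View pics/w1.png

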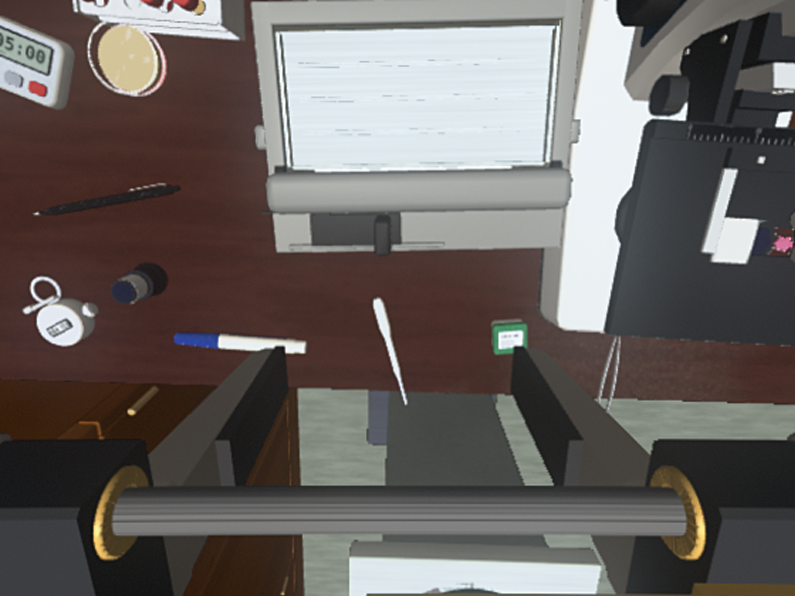

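The wrist view shows the deck's front corners at (277,252),(560,246), tray far corners (275,30),(557,23), rib top about (382,218), pipette (377,300)–(405,403).

```bash
cat > fit2.py <<'E'
from h import *
import pickle
from scipy.optimize import least_squares
c=pickle.load(open("w1.pkl","rb"))
obj=np.array([(-.08,.1,.135),(-.08,-.1,.135),(.058,.083,.1335),(.058,-.083,.1335)])
obs=np.array([(277,252),(560,246),(277,30),(557,23)])/1.42
def w(p,o): 
    a=np.cos(p[2]),np.sin(p[2]);o=np.atleast_2d(o);return np.c_[p[0]+a[0]*o[:,0]-a[1]*o[:,1],p[1]+a[1]*o[:,0]+a[0]*o[:,1],o[:,2]]
r=least_squares(lambda p:(px(c,w(p,obj))-obs).ravel(),[.65,.1,0]);print("bin",r.x,r.fun.round(1))
print("tray_place",w(r.x,(.025,0,.1335)))
ri=ray(c,np.array([(383,217)])/1.42,.1685);
a=r.x[2];d=(ri[0,:2]-r.x[:2]);print(ri,"ribtop in bin",np.cos(a)*d[0]+np.sin(a)*d[1],-np.sin(a)*d[0]+np.cos(a)*d[1])
P=ray(c,np.array([(377,300),(405,403)])/1.42,.006);e=P[1]-P[0];print("pip",P.round(4).tolist(),P.mean(0),np.linalg.norm(e),np.degrees(np.arctan2(e[1],e[0])))
E
python3 fit2.py; python3 - <<'E'
from h import *
import pickle
save(pickle.load(open("w1.pkl","rb")),"w1crop",(180,0,420,180),3.3)
E
```

```text
bin [0.65312647 0.10115867 0.05464918] [-0.6 -0.3  0.9 -0.   3.  -0.2 -3.2  0. ]
tray_place [[0.67808915 0.10252422 0.1335    ]]
[[0.59935038 0.12095649 0.1685    ]] ribtop in bin -0.05261441084428525 0.022705620618054277
pip [[0.4919, 0.1303, 0.006], [0.3738, 0.0972, 0.006]] [0.43285159 0.11373604 0.006     ] 0.12266849792016792 -164.31754900435823
```

View pics/w1crop.png

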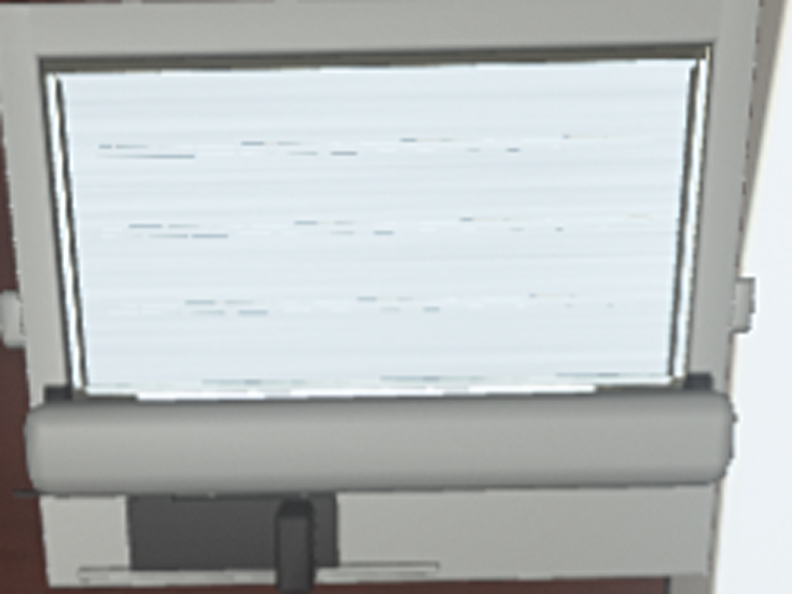

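The crop shows tray plate far corners (48,74),(698,60), deck front corners (50,584),(712,576), and the rib between columns 277–313, rows 500–590.

```bash
sed -i 's/0.083/0.085/g; s/\.083/.085/g' fit2.py; cat >> fit2.py <<'E'
cr=lambda L:np.array([((u+.5)/3.3-.5+180,(v+.5)/3.3-.5) for u,v in L])
ic=lambda q:((q-[180,0]+.5)*3.3-.5).round(0)
obs=cr([(50,584),(712,576),(48,74),(698,60)])
r=least_squares(lambda p:(px(c,w(p,obj))-obs).ravel(),[.65,.1,0]);print("bin",r.x,r.fun.round(1))
print("tray_place",w(r.x,(.025,0,.1335)))
y=.022
print("rib top",ic(px(c,w(r.x,[(-.054,y+.005,.1685),(-.054,y-.005,.1685),(-.076,y-.005,.1685),(-.076,y+.005,.1685)]))).tolist())
print("rib bot",ic(px(c,w(r.x,[(-.054,y+.005,.1395),(-.054,y-.005,.1395)]))).tolist())
print("cover",ic(px(c,w(r.x,[(-.051,.1,.157),(-.051,-.1,.157),(-.025,.1,.157),(-.025,-.1,.157)]))).tolist())
print("lock_grip",w(r.x,(-.065,y,.16)))
E
python3 fit2.py
```

```text
bin [0.65303001 0.10116588 0.05458787] [-0.7 -0.2  0.9  0.1  0.7 -0.  -0.9  0.1]
tray_place [[0.67799277 0.1025299  0.1335    ]]
[[0.59935038 0.12095649 0.1685    ]] ribtop in bin -0.052519883667079895 0.022689934579656717
pip [[0.4919, 0.1303, 0.006], [0.3738, 0.0972, 0.006]] [0.43285159 0.11373604 0.006     ] 0.12266849792016792 -164.31754900435823
bin [0.65239177 0.10144412 0.05381961] [-0.7  1.2 -0.6 -0.2  1.3 -0.2 -0.2 -0.7]
tray_place [[0.67735557 0.10278896 0.1335    ]]
rib top [[280.0, 514.0], [318.0, 513.0], [320.0, 594.0], [283.0, 595.0]]
rib bot [[285.0, 499.0], [319.0, 498.0]]
cover [[16.0, 502.0], [746.0, 487.0], [6.0, 404.0], [756.0, 388.0]]
lock_grip [[0.58630243 0.11991568 0.16      ]]
```

```bash
python3 - <<'E'
from h import *
print(tool((.584,.121,.21)),tool((.584,.121,.16)))
E
```

```text
[ 3.14498206 -1.04843801  9.11363831] [ 3.16368218 -1.03993948 14.11359612]
```

```bash
python3 -m creep '[[0,0,-0.6,3.1,-1.1,4,0.5],[0,0,-0.6,3.1,-1.1,8,0.5],[0,0,-0.6,3.1,-1.1,11,0.5],[0,0,-0.6,3.1,-1.1,14,0.5],[0,0,-0.6,3.1,-1.1,14,0.5],[0,0,-0.6,3.1,-1.1,14,0.5]]' 10; python3 -m creep '[[0,0,0,0,0,0,0.8],[0,0,0,0,0,0,1],[0,0,0,0,0,0,1],[0,0,0,0,0,0,1],[0,0,0,0,0,0,1],[0,0,0,0,0,0,1]]' 10
```

```text
t: 2.9
tool_pos: [0.5816, 0.1213, 0.1636]
eef_rot: [3.141, 0.001, 0.047]
force: [0.8, -0.1, 1.2]
grip_width: 0.0469
grip_force: 0.0
t: 3.5
tool_pos: [0.5824, 0.1222, 0.1638]
eef_rot: [3.141, -0.0, 0.048]
force: [0.2, -0.9, 3.0]
grip_width: 0.01
grip_force: 10.0
```

```bash
python3 -m creep '[[0,0,0,0,-0.5,0,1],[0,0,0,0,-1,0,1],[0,0,0,0,-1.5,0,1],[0,0,0,0,-2,0,1],[0,0,0,0,-2.4,0,1],[0,0,0,0,-2.7,0,1],[0,0,0,0,-2.9,0,1],[0,0,0,0,-2.9,0,1]]'; python3 -m creep '[[0,0,0,0,0,0,1],[0,0,0,0,0,0,1]]'
```

```text
t: 4.3
tool_pos: [0.5811, 0.1483, 0.1637]
eef_rot: [3.136, 0.001, 0.046]
force: [-2.9, -8.1, 8.8]
grip_width: 0.0097
grip_force: 10.0
t: 4.5
tool_pos: [0.5812, 0.1483, 0.1637]
eef_rot: [3.137, 0.001, 0.046]
force: [-2.9, -7.8, 8.5]
grip_width: 0.0099
grip_force: 10.0
```

```bash
python3 -m creep '[[0,0,0,0,0,0,0.6],[0,0,0,0,0,0,0.5],[0,0,0,0,0,0,0.5],[0,0,0,0,0,-4,0.5],[0,0,0,0,0,-9,0.5],[0,0,0,-5,0,-9,0.5],[0,0,0,-9,0,-9,0.5],[0,0,0,-9,0,-9,0.5]]'; python3 - <<'E'
from h import *
s=sense();print(s["joint_positions"])
print(tool((.436,.114,.1)),tool((.436,.114,.0235)))
E
```

```text
t: 5.3
tool_pos: [0.4864, 0.1479, 0.2534]
eef_rot: [3.139, 0.002, 0.052]
force: [1.4, -1.1, 0.2]
grip_width: 0.046
grip_force: 0.0
[ 0.2407788   0.29463728 -0.71016486  1.88603106  0.22259067  1.0431282
 -2.08078481]
[-5.1739125   3.09070532 15.35999755] [-5.15871835  3.07246948 23.00996073]
```

```bash
python3 -m creep '[[0,0,-6,-3,2,3,0.5],[0,0,-12.6,-5.2,3.1,7,0.5],[0,0,-12.6,-5.2,3.1,11,0.5],[0,0,-12.6,-5.2,3.1,15,0.5],[0,0,-12.6,-5.2,3.1,17,0.5],[0,0,-12.6,-5.2,3.1,17,0.5],[0,0,-12.6,-5.2,3.1,17,0.5]]'; python3 - <<'E'
from h import *
import pickle
c=capture("wrist");pickle.dump(c,open("w2.pkl","wb"));save(c,"w2",None,1.42)
print(tool((.436,.114,.0235)))
E
```

```text
t: 6.0
tool_pos: [0.4411, 0.1146, 0.0837]
eef_rot: [-3.141, -0.0, 0.268]
force: [0.0, -0.2, 0.3]
grip_width: 0.0456
grip_force: 0.0
[-0.56498211 -0.09661113  6.08569941]
```

View pics/w2.png

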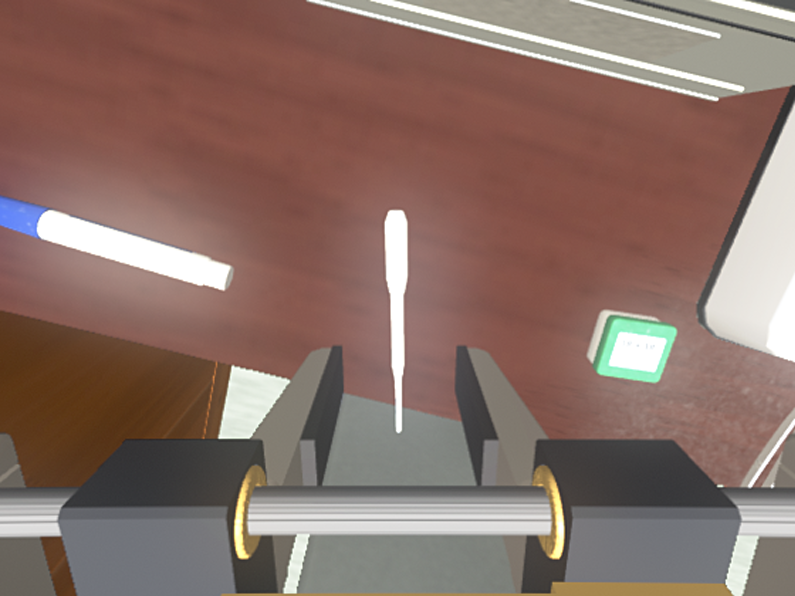

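The pipette runs (397,211) to (398,431), straight between the fingers, its tip just past the desk edge.

```bash
python3 - <<'E'
from h import *
import pickle
c=pickle.load(open("w2.pkl","rb"))
P=ray(c,np.array([(397,211),(398,431)])/1.42,.006);e=P[0]-P[1];print(P,P.mean(0),np.linalg.norm(e),np.arctan2(e[1],e[0]))
m=P.mean(0);print(tool((m[0],m[1],.0235)))
E
```

```text
[[0.49348798 0.13025789 0.006     ]
 [0.37246686 0.0966142  0.006     ]] [0.43297742 0.11343604 0.006     ] 0.12561055320047765 0.27115179576549775
[-0.87138048 -0.12230493  6.08521226]
```

```bash
python3 -m creep '[[0,0,0,-0.8,-0.1,3,0.5],[0,0,0,-0.8,-0.1,5,0.5],[0,0,0,-0.8,-0.1,6,0.5],[0,0,0,-0.8,-0.1,6,0.5],[0,0,0,-0.8,-0.1,6,0.8],[0,0,0,-0.8,-0.1,6,1],[0,0,0,-0.8,-0.1,6,1],[0,0,0,-0.8,-0.1,6,1]]' 8; python3 -m creep '[[0,0,0,0,0,0,1],[0,0,0,0,0,0,1]]' 8
```

```text
t: 6.85
tool_pos: [0.4331, 0.1126, 0.0241]
eef_rot: [3.141, -0.001, 0.267]
force: [0.5, -0.0, 0.2]
grip_width: 0.0159
grip_force: 0.0
t: 7.05
tool_pos: [0.4329, 0.1126, 0.0239]
eef_rot: [3.141, -0.001, 0.268]
force: [-0.2, -0.0, 4.9]
grip_width: 0.0103
grip_force: 8.0
```

```bash
python3 -m creep '[[0,0,0,0,0,-2,1],[0,0,0,0,0,-6,1],[0,0,0,0,0,-11,1],[0,0,0,0,0,-16,1],[0,0,-8,0,0,-21,1],[0,0,-16,2,0.7,-24,1],[0,0,-24,5,1.6,-24,1],[0,0,-32,8,2.6,-24,1]]' 10; python3 - <<'E'
from h import *
s=sense();print(s["joint_positions"])
print(tool((.681,.103,.26)),np.degrees(1.619-s["eef_rot"][2]))
E
```

```text
t: 7.85
tool_pos: [0.5181, 0.1082, 0.2651]
eef_rot: [3.138, -0.001, 0.831]
force: [-0.8, 0.1, -0.0]
grip_width: 0.0106
grip_force: 10.0
[ 0.4281031   0.35907429 -0.85573294  1.82421726  0.30628225  1.09306638
 -1.27823757]
[10.59187798 12.37869668  0.56899863] 45.143800144025356
```

```bash
python3 -m creep '[[0,0,-8,2.2,2.6,0,1],[0,0,-16,4.5,5.2,0,1],[0,0,-24,6.6,7.8,0,1],[0,0,-32,8.8,10.4,0,1],[0,0,-40,10.6,12.4,0,1],[0,0,-45,10.6,12.4,0,1],[0,0,-45,10.6,12.4,0,1],[0,0,-45,10.6,12.4,0,1]]' 10; python3 - <<'E'
from h import *
import pickle
s=sense();print(s["joint_positions"],s["force"])
c=capture("top");pickle.dump(c,open("t3.pkl","wb"))
print(tool((.681,.103,.1595)),np.degrees(1.619-s["eef_rot"][2]))
E
```

```text
t: 8.65
tool_pos: [0.6792, 0.1027, 0.2631]
eef_rot: [-3.141, -0.0, 1.61]
force: [0.3, -0.1, -0.3]
grip_width: 0.0106
grip_force: 10.0
[ 0.36488235  0.69221508 -0.91313054  1.42801645  0.55280414  1.29136622
 -0.54882533] [ 0.2844382  -0.10745761 -0.32820146]
[ 0.02331332  0.19142113 10.39773815] 0.5188106326766702
```

```bash
python3 -m creep '[[0,0,-0.5,0,0.2,4,1],[0,0,-0.5,0,0.2,7,1],[0,0,-0.5,0,0.2,9,1],[0,0,-0.5,0,0.2,9.7,1],[0,0,-0.5,0,0.2,9.9,1],[0,0,-0.5,0,0.2,9.9,1],[0,0,-0.5,0,0.2,9.9,1]]' 10; python3 - <<'E'
from h import *
c=capture("wrist");save(c,"w3",None,1.42)
E
```

```text
t: 9.4
tool_pos: [0.6824, 0.103, 0.1662]
eef_rot: [3.139, -0.0, 1.62]
force: [-0.0, -0.7, -0.3]
grip_width: 0.0102
grip_force: 10.0
```

View pics/w3.png

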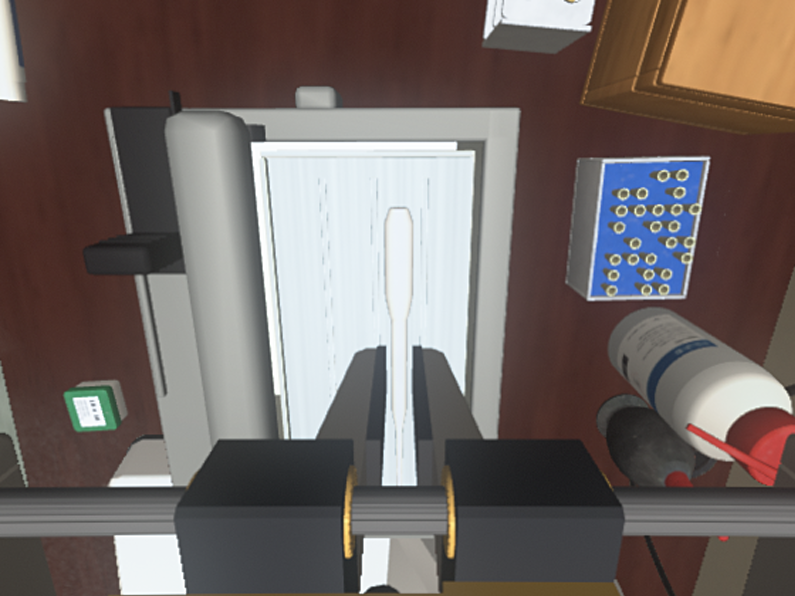

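The pipette is parallel to the tray at column 398, the bulb end (row 205) inside the wall (row 153), lock rib open at (130,255). Lowering.

```bash
python3 -m creep '[[0,0,0,0,0,0.3,1],[0,0,0,0,0,0.5,1],[0,0,0,0,0,0.6,1],[0,0,0,0,0,0.65,1],[0,0,0,0,0,0.65,1]]' 10
```

```text
t: 9.95
tool_pos: [0.6816, 0.1027, 0.1579]
eef_rot: [-3.141, -0.0, 1.62]
force: [0.6, 0.0, -0.2]
grip_width: 0.0104
grip_force: 10.0
```

```bash
python3 -m creep '[[0,0,0,0,0,0,0.8],[0,0,0,0,0,0,0.7],[0,0,0,0,0,-1.5,0.65],[0,0,0,0,0,-5,0.65],[0,0,0,0,0,-9,0.65],[0,0,0,0,0,-11,0.65],[0,0,0,0,0,-11,0.65],[0,0,0,0,0,-11,0.65]]'; python3 - <<'E'
from h import *
s=sense();print(s["joint_positions"]);c=capture("wrist");t=capture("top")
im=np.hstack([cv2.resize(c["image"],(400,300)),cv2.resize(t["image"][120:255,180:360],(400,300))]);cv2.imwrite("pics/w4.png",im)
E
```

```text
t: 10.75
tool_pos: [0.6816, 0.1026, 0.2686]
eef_rot: [3.141, 0.0, 1.62]
force: [0.1, -0.7, -0.4]
grip_width: 0.032
grip_force: 0.0
[ 0.36395776  0.69137276 -0.91566802  1.41655017  0.55286675  1.30160642
 -0.53559431]
```

View pics/w4.png

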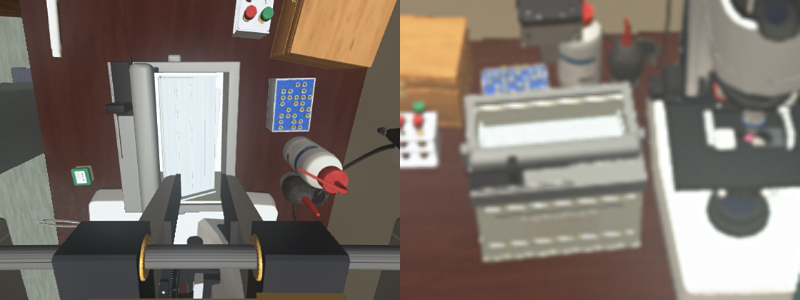

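The pipette is gone from the tray, which is swinging back, and the lock is still open. Heading for the scalpel.

```bash
python3 -m creep '[[0,0,8,0,-4.5,-3,0.5],[0,0,16,0.4,-9,-3,0.5],[0,0,24,0.6,-13.5,-3,0.5],[0,0,32,0.8,-18,-3,0.5],[0,0,40,1,-22.5,-3,0.5],[0,0,48,1.2,-27,-3,0.5],[0,0,56,1.3,-30,-3,0.5],[0,0,64,1.3,-30,-3,0.5]]'; python3 - <<'E'
from h import *
s=sense();print(s["joint_positions"],np.degrees(s["eef_rot"][2]-.357))
for p in [(.37,0,.3),(.37,-.2,.3),(.40,-.30,.25),(.4624,-.3585,.15)]: print(p,tool(p).round(1))
E
```

```text
t: 11.65
tool_pos: [0.3775, 0.1001, 0.2971]
eef_rot: [3.138, 0.004, 0.498]
force: [0.7, -0.4, 0.4]
grip_width: 0.0462
grip_force: 0.0
[ 0.6726431  -0.01279503 -0.98030482  2.05911811 -0.00671538  1.09272669
 -1.37770936] 8.055071530830642
(0.37, 0, 0.3) [-5.4  8.4 -0.2]
(0.37, -0.2, 0.3) [-15.   26.   -0.1]
(0.4, -0.3, 0.25) [-17.1  36.2   4.9]
(0.4624, -0.3585, 0.15) [-14.4  44.3  14.9]
```

```bash
python3 -m creep '[[0,0,4,-2.5,4,0,0.5],[0,0,8,-5,8,0,0.5],[0,0,8,-7.4,12.4,0,0.5],[0,0,8,-9.8,16.8,0,0.5],[0,0,8,-12.2,21.2,0,0.5],[0,0,8,-14.6,25.6,0,0.5],[0,0,8,-15.8,29.8,0,0.5],[0,0,8,-16.5,33,0,0.5]]'; python3 - <<'E'
from h import *
s=sense();print(s["joint_positions"],np.degrees(s["eef_rot"][2]-.357))
for p in [(.43,-.345,.2),(.4624,-.3585,.1)]: print(p,tool(p).round(1))
E
```

```text
t: 12.45
tool_pos: [0.3948, -0.2709, 0.2968]
eef_rot: [-3.14, 0.002, 0.36]
force: [0.2, 1.0, 0.1]
grip_width: 0.0463
grip_force: 0.0
[ 1.0299611   0.15668733 -0.54700625  1.90425102  0.09094564  1.10718374
 -0.76319773] 0.1794062587061843
(0.43, -0.345, 0.2) [0.7 8.2 9.7]
(0.4624, -0.3585, 0.1) [ 3.3 10.6 19.7]
```

```bash
python3 -m creep '[[0,0,0,0.5,4,2,0.5],[0,0,0,1,8,5,0.5],[0,0,0,3.3,10.6,8,0.5],[0,0,0,3.3,10.6,12,0.5],[0,0,0,3.3,10.6,16,0.5],[0,0,0,3.3,10.6,19.7,0.5],[0,0,0,3.3,10.6,20,0.5],[0,0,0,3.3,10.6,20,0.5]]'; python3 - <<'E'
from h import *
import pickle
c=capture("wrist");pickle.dump(c,open("w5.pkl","wb"));save(c,"w5",None,1.42)
E
```

```text
t: 13.25
tool_pos: [0.464, -0.3546, 0.0971]
eef_rot: [-3.139, 0.001, 0.364]
force: [-0.4, -0.8, 0.4]
grip_width: 0.0458
grip_force: 0.0
```

View pics/w5.png

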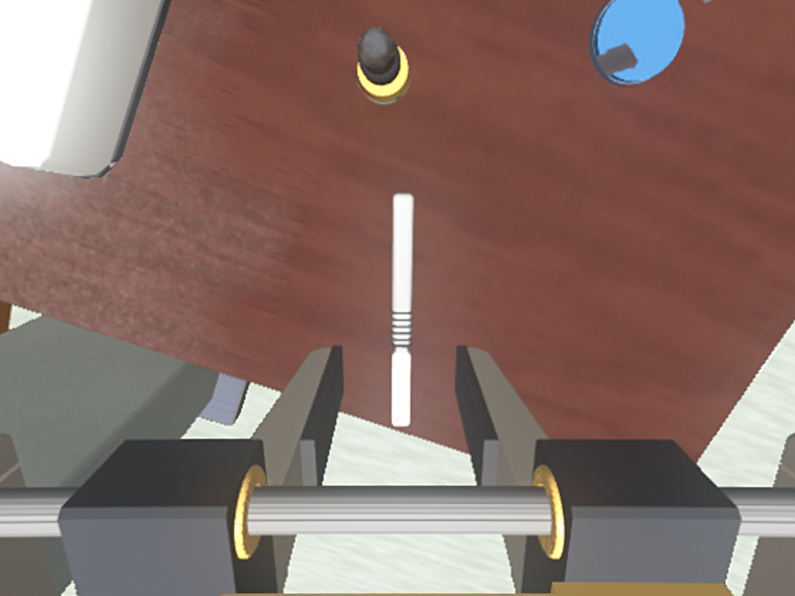

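The scalpel runs (403,195) to (401,426), black ribs at (401,325), aligned between the fingers; the oil bottle is beyond at (383,65).

```bash
python3 - <<'E'
from h import *
import pickle
c=pickle.load(open("w5.pkl","rb"))
P=ray(c,np.array([(403,195),(401,426)])/1.42,.006);e=P[0]-P[1];m=P.mean(0);print(P,m,np.linalg.norm(e),np.arctan2(e[1],e[0]))
print(tool((m[0],m[1],.0225)))
E
```

```text
[[ 0.52167902 -0.33418572  0.006     ]
 [ 0.39260873 -0.38234846  0.006     ]] [ 0.45714387 -0.35826709  0.006     ] 0.13776353227040863 0.35714884774169686
[-8.49971147e-01 -2.81201672e-04  7.62557372e+00]
```

```bash
python3 -m creep '[[0,0,0.4,-0.8,0,3,0.5],[0,0,0.4,-0.8,0,5.5,0.5],[0,0,0.4,-0.8,0,6.7,0.5],[0,0,0.4,-0.8,0,7,0.5],[0,0,0.4,-0.8,0,7,0.5]]' 8; python3 - <<'E'
from h import *
print(tool((.4575,-.3583,.0225)))
E
```

```text
t: 13.8
tool_pos: [0.4581, -0.3584, 0.0293]
eef_rot: [3.14, -0.001, 0.357]
force: [-0.6, 0.0, -0.1]
grip_width: 0.0457
grip_force: 0.0
[-0.05195731 -0.03049505  0.68052347]
```

```bash
python3 -m creep '[[0,0,0,0,0,0.5,0.5],[0,0,0,0,0,0.6,0.7],[0,0,0,0,0,0.6,1],[0,0,0,0,0,0.6,1],[0,0,0,0,0,0.6,1],[0,0,0,0,0,0.6,1],[0,0,0,0,0,0.6,1]]' 10;python3 -m creep '[[0,0,0,0,0,-1,1],[0,0,0,0,0,-3,1],[0,0,0,0,0,-7,1],[0,0,0,0,0,-12,1],[0,0,0,0,0,-17,1],[0,0,0,0,0,-22,1],[0,0,0,0,0,-27,1],[0,0,0,0,0,-27,1]]' 12; python3 - <<'E'
from h import *
s=sense();print(s["joint_positions"])
for p in [(.385,-.27,.3),(.37,-.2,.3),(.37,0,.3),(.38,.1,.3)]: print(p,tool(p).round(1))
E
```

```text
t: 14.5
tool_pos: [0.4572, -0.3581, 0.0222]
eef_rot: [3.141, -0.0, 0.357]
force: [0.2, 0.2, 0.8]
grip_width: 0.0108
grip_force: 10.0
t: 15.3
tool_pos: [0.4604, -0.3594, 0.3005]
eef_rot: [3.129, -0.007, 0.357]
force: [0.7, -0.3, 0.2]
grip_width: 0.0105
grip_force: 12.0
[ 1.01390314  0.34171368 -0.51742172  1.67811809  0.18484045  1.15606389
 -0.76501397]
(0.385, -0.27, 0.3) [ -3.9 -11.   -0.1]
(0.37, -0.2, 0.3) [ -2.9 -18.1  -0.2]
(0.37, 0, 0.3) [  4.1 -36.8  -0.4]
(0.38, 0.1, 0.3) [  8.5 -45.9  -0.5]
```

```bash
python3 -m creep '[[0,0,0,-2,-4.5,0,1],[0,0,0,-3.9,-9,0,1],[0,0,0,-3.6,-13.5,0,1],[0,0,0,-2.9,-18.1,0,1],[0,0,0,-1.3,-22.7,0,1],[0,0,0,0.4,-27.3,0,1],[0,0,0,2.1,-31.9,0,1],[0,0,0,3.9,-36.4,0,1]]'; python3 - <<'E'
from h import *
s=sense();print(s["joint_positions"],np.degrees(1.619-s["eef_rot"][2]))
for p in [(.39,.1,.3),(.681,.103,.28)]: print(p,tool(p).round(1))
E
```

```text
t: 16.1
tool_pos: [0.3656, -0.0014, 0.292]
eef_rot: [3.14, 0.001, 0.356]
force: [1.3, -1.2, 0.0]
grip_width: 0.0106
grip_force: 12.0
[ 0.84068356 -0.08598448 -0.85204836  2.11804628 -0.07141724  1.08125641
 -1.19030273] 72.34165882648648
(0.39, 0.1, 0.3) [ 5.8 -8.7 -0.8]
(0.681, 0.103, 0.28) [33.2  1.2  1.2]
```

```bash
python3 -m creep '[[0,0,0,2.9,-4.3,0,1],[0,0,-8,5.8,-8.7,0,1],[0,0,-16,10.2,-7.1,0,1],[0,0,-24,14.6,-5.5,0,1],[0,0,-32,19,-3.9,0,1],[0,0,-40,23.4,-2.3,0,1],[0,0,-48,27.8,-0.7,0,1],[0,0,-56,32,0.8,0,1]]'; python3 - <<'E'
from h import *
s=sense();print(s["joint_positions"],np.degrees(1.619-s["eef_rot"][2]))
for p in [(.681,.103,.25),(.681,.103,.165)]: print(p,tool(p).round(1))
E
```

```text
t: 16.9
tool_pos: [0.6708, 0.1005, 0.2909]
eef_rot: [-3.14, 0.001, 1.339]
force: [-0.2, 0.1, 1.1]
grip_width: 0.0107
grip_force: 12.0
[ 0.41144286  0.68651875 -0.99684367  1.41684579  0.57676908  1.34895282
 -0.83771461] 16.024580873954218
(0.681, 0.103, 0.25) [0.5 0.9 4.1]
(0.681, 0.103, 0.165) [ 0.5  1.  12.6]
```

```bash
python3 -m creep '[[0,0,-8,0.5,0.9,2,1],[0,0,-16,0.5,1,5,1],[0,0,-16,0.5,1,8.5,1],[0,0,-16,0.5,1,11,1],[0,0,-16,0.5,1,12,1],[0,0,-16,0.5,1,12,1],[0,0,-16,0.5,1,12,1]]'; python3 - <<'E'
from h import *
s=sense();print(tool((.681,.103,.1565)),np.degrees(1.619-s["eef_rot"][2]))
c=capture("wrist");save(c,"w6",None,1.42)
E
```

```text
t: 17.6
tool_pos: [0.6806, 0.1038, 0.1734]
eef_rot: [3.14, -0.0, 1.613]
force: [-0.4, 0.4, -0.3]
grip_width: 0.0107
grip_force: 12.0
[-0.08445313  0.03616265  1.68619133] 0.3212066252347529
```

View pics/w6.png

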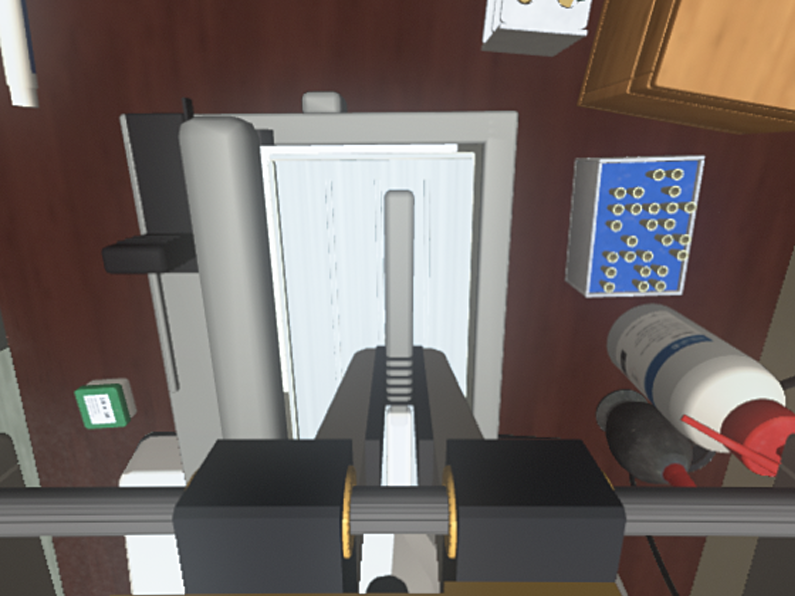

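The tray is level and empty; the scalpel is parallel to it at column 399, its end (row 190) inside the wall (row 157).

```bash
python3 -m creep '[[0,0,0,0,0,0.6,1],[0,0,0,0,0,1.1,1],[0,0,0,0,0,1.2,1],[0,0,0,0,0,1.2,1],[0,0,0,0,0,1.2,1]]'
```

```text
t: 18.15
tool_pos: [0.6801, 0.1035, 0.1602]
eef_rot: [3.141, -0.0, 1.613]
force: [0.3, -0.5, 0.4]
grip_width: 0.011
grip_force: 12.0
```

```bash
python3 -m creep '[[0,0,0,0,0,0.2,1],[0,0,0,0,0,0.35,1],[0,0,0,0,0,0.35,1]]'; python3 -m creep '[[0,0,0,0,0,0,0.8],[0,0,0,0,0,0,0.7],[0,0,0,0,0,-1.5,0.65],[0,0,0,0,0,-5,0.65],[0,0,0,0,0,-9,0.65],[0,0,0,0,0,-11,0.65],[0,0,0,0,0,-11,0.65],[0,0,0,0,0,-11,0.65]]'; python3 - <<'E'
from h import *
s=sense();print(s["joint_positions"])
for p in [(.55,.11,.27),(.581,.1483,.22)]: print(p,tool(p).round(1))
E
```

```text
t: 18.45
tool_pos: [0.68, 0.1034, 0.1562]
eef_rot: [-3.141, 0.0, 1.613]
force: [-0.4, -0.5, -0.1]
grip_width: 0.0107
grip_force: 12.0
t: 19.25
tool_pos: [0.6801, 0.1033, 0.2671]
eef_rot: [3.141, 0.001, 1.613]
force: [0.4, 0.7, -0.4]
grip_width: 0.0323
grip_force: 0.0
[ 0.41746362  0.74346929 -1.03448279  1.41862258  0.64177222  1.33806368
 -0.60187269]
(0.55, 0.11, 0.27) [  1.2 -13.   -0.3]
(0.581, 0.1483, 0.22) [ 4.9 -9.7  4.7]
```

```bash
python3 -m creep '[[0,0,8,1,-3,0,0.5],[0,0,16,2,-6,0,0.5],[0,0,24,4,-9.7,0,0.5],[0,0,32,4.9,-10,0,0.5],[0,0,40,4.9,-10,0,0.5],[0,0,48,4.9,-10,0,0.5],[0,0,56,4.9,-10,0,0.5],[0,0,64,4.9,-10,0,0.5]]'; python3 -m creep '[[0,0,8,0,0,0,0.5],[0,0,16,0,0,0,0.5],[0,0,24,0,0,0,0.5],[0,0,25.8,0,0,0,0.5],[0,0,25.8,0,0,0,0.5],[0,0,25.8,0,0,0,0.5]]';  python3 -m creep '[[0,0,0,0,0,0,0.5],[0,0,0,0,0,0,0.5],[0,0,0,0,0,0,0.5],[0,0,0,0,0,0,0.5],[0,0,0,0,0,0,0.5],[0,0,0,0,0,0,0.5],[0,0,0,0,0,0,0.5],[0,0,0,0,0,0,0.5]]' ; python3 - <<'E'
from h import *
s=sense();print(s["joint_positions"])
print(tool((.581,.1483,.1637)))
c=capture("wrist");save(c,"w7",None,1.42)
E
```

```text
t: 20.05
tool_pos: [0.5773, 0.1476, 0.265]
eef_rot: [-3.141, 0.003, 0.49]
force: [0.9, -0.5, -1.0]
grip_width: 0.0461
grip_force: 0.0
t: 20.65
tool_pos: [0.5778, 0.148, 0.266]
eef_rot: [3.141, 0.001, 0.048]
force: [-0.2, -0.6, -0.7]
grip_width: 0.0457
grip_force: 0.0
t: 21.45
tool_pos: [0.5781, 0.1482, 0.2666]
eef_rot: [3.142, 0.0, 0.046]
force: [-0.3, -0.2, 0.2]
grip_width: 0.0463
grip_force: 0.0
[ 0.26371171  0.46573763 -0.76554668  1.66600871  0.34770873  1.15142453
 -2.11702086]
[ 2.94167783e-01 -1.54040103e-03  1.02850762e+01]
```

View pics/w7.png

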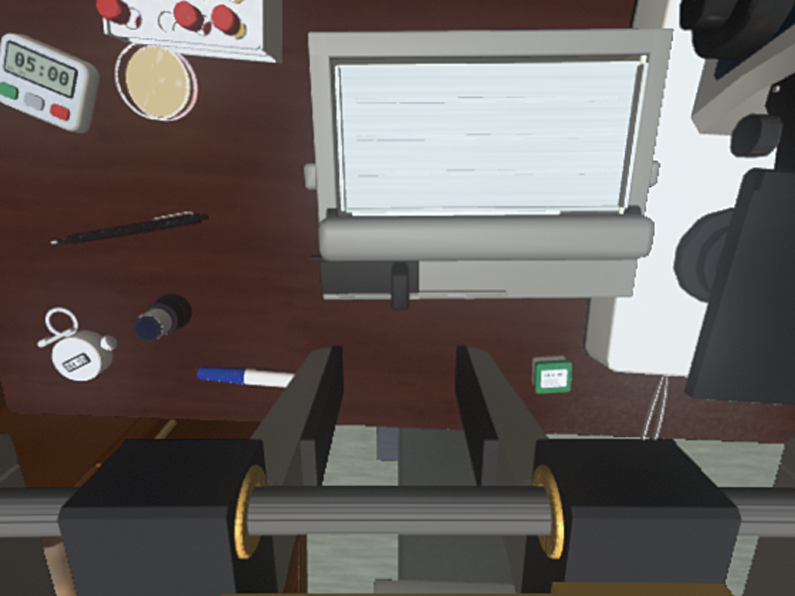

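The tray is level and empty, with the rib at (400,285) centred between the fingers. Closing the lock.

```bash
python3 -m creep '[[0,0,0,0.3,0,4,0.5],[0,0,0,0.3,0,7,0.5],[0,0,0,0.3,0,9.3,0.5],[0,0,0,0.3,0,10.1,0.5],[0,0,0,0.3,0,10.1,0.5],[0,0,0,0.3,0,10.1,0.5]]' 10; python3 -m creep '[[0,0,0,0,0,0,0.8],[0,0,0,0,0,0,1],[0,0,0,0,0,0,1],[0,0,0,0,0,0,1],[0,0,0,0,0,0,1],[0,0,0,0,0,0,1]]' 10
```

```text
t: 22.1
tool_pos: [0.5818, 0.1487, 0.1667]
eef_rot: [-3.141, -0.002, 0.046]
force: [-0.6, 1.1, 0.2]
grip_width: 0.0458
grip_force: 0.0
t: 22.7
tool_pos: [0.5812, 0.1479, 0.1658]
eef_rot: [3.141, -0.0, 0.046]
force: [-0.1, -1.1, 1.8]
grip_width: 0.0096
grip_force: 10.0
```

```bash
python3 -m creep '[[0,0,0,0,0.5,0,1],[0,0,0,0,1,0,1],[0,0,0,0,1.5,0,1],[0,0,0,0,2,0,1],[0,0,0,0,2.5,0,1],[0,0,0,0,2.8,0,1],[0,0,0,0,3,0,1],[0,0,0,0,3,0,1]]'; python3 -m creep '[[0,0,0,0,0.1,0,1],[0,0,0,0,0.1,0,1],[0,0,0,0,0.1,0,1]]'
```

```text
t: 23.5
tool_pos: [0.5826, 0.1196, 0.1658]
eef_rot: [-3.139, -0.001, 0.047]
force: [1.0, 4.0, 2.9]
grip_width: 0.0098
grip_force: 10.0
t: 23.8
tool_pos: [0.5826, 0.1195, 0.1658]
eef_rot: [-3.139, -0.001, 0.048]
force: [1.0, 6.8, 0.7]
grip_width: 0.0095
grip_force: 10.0
```

```bash
python3 -m creep '[[0,0,0,0,0,0,0.7],[0,0,0,0,0,0,0.5],[0,0,0,0,0,0,0.5],[0,0,0,0,0,-3,0.5],[0,0,0,0,0,-8,0.5],[0,0,0,-4,0,-12,0.5],[0,0,0,-4,0,-12,0.5],[0,0,0,-4,0,-12,0.5]]'; python3 - <<'E'
from h import *
c=capture("wrist");save(c,"w8",None,1.42)
E
```

```text
t: 24.6
tool_pos: [0.5425, 0.1148, 0.2865]
eef_rot: [3.14, -0.002, 0.046]
force: [-0.2, -0.2, -0.8]
grip_width: 0.0459
grip_force: 0.0
```

View pics/w8.png

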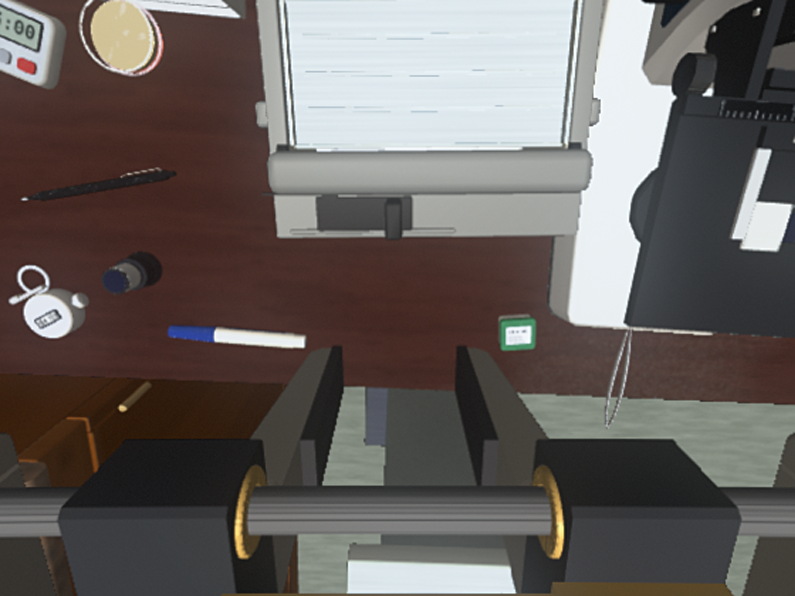

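The lock rib sits at (394,218), moved fully to the shut side; the tray is level and empty, the other items are undisturbed and the gripper is clear.

```bash
python3 -c "
from plant import *
print(sign_off())"
```

```text
the job is handed in; nothing more can be done
None
```

I put the scalpel and the pipette into the sharps bin through the tray, slid the lock to its shut stop with the tray level and empty, left everything else on the desk in place, and handed the job in at about 25 s of the 72 s allowed.

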